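Load the oven and latch its door

TASK

The small oven on the worktop is being loaded: slide its pulled-out tray, with the ramekin standing on it, fully home, and push the glass door shut until it seats on its catch. Keep the ramekin standing upright in the tray and do not knock over or shift the other things on the worktop.

Things in the scene. Friction and masses are not known exactly. Their poses are not given: they have to be found in the camera images.
- oven: compact steel countertop oven, fixed, 240 deep x 340 wide x 212 mm high, flat top. Origin: centre of its underside; x points from its front to its back, y to its left seen from the front, z up. Front plane at x = -120 mm. The mouth spans y -35 to 150, z 35 to 194 mm; right of it (y -165 to -70) a black fascia with two knobs, 20 mm proud.
- oven_tray (a joint): how far the tray is pulled out (m): 0 = fully home, up to 0.13 towards the front. It slides stiffly (about 1.5 N) and stays where it is left. Steel tray, 190 long x 166 wide x 27 mm high, walls 3 mm; in the oven's frame centred on y = 57.5, floor at z = 143, rim at z = 168 mm.
- tray_front (a point): middle of the outer face of the tray's upright front wall (z 140 to 168 mm), the place to push; moves with the tray. With the tray home it is at oven x = -128, y = 57.5, z = 157 mm, 8 mm in front of the oven's front plane.
- oven_door (a joint): opening angle of the door (rad): 0 = shut and seated, 1.57 = straight out to the front. Hinged at the left of the mouth. Below about 0.09 rad a sprung roller catch resists with about 5 to 8 N at the free edge; below about 0.03 rad it snaps the door in and holds it. Left between, the door stands ajar.
- door_hinge (a point): top end of the door's vertical hinge axis: oven x = -130, y = 165, z = 206 mm. Its axes turn with the door (shut: those of the oven); the door reaches from here along its own -y, its outer face looks to its own -x.
- door_edge (a point): top corner of the door's outer face at the free edge: 230 mm along the door from the hinge axis, 18 mm in front of it. Door: black frame, glass pane, 230 wide x 20 thick, z 22 to 206 mm; outer face 18 mm in front of the hinge axis. Vertical steel bar handle, 10 mm thick, z 57 to 157, 28 mm out, 206 mm from the hinge; above z = 166 mm the frame is plain.
- ramekin: cream ribbed ramekin, 68 mm across, 38 mm high, loose, standing on the tray's floor. Origin: centre of its underside; z up.
- tin: food tin, 58 mm across, 72 mm high, standing on the worktop to the right: a bystander. Origin: centre of its underside.
- thermometer: red folding probe thermometer, 125x34x22 mm, lying on the worktop in front of the oven: a bystander. Origin: centre of its underside.
- mill: dark wooden pepper mill, 58 mm across, 170 mm high, standing to the right of the oven: a bystander. Origin: centre of its underside.
Mind the look-alikes: they are no part of the job. Leave any blue or turquoise look-alike of the ramekin alone.

How it is judged (in metres and radians):
At the end, for the whole second after the job is handed in: The tray is home (within 8 mm), the door is shut and held by its catch (within 0.02 rad, about 1 degree), and the ramekin is at rest inside the oven, upright (within 0.15 rad) on the tray's floor (value of joint oven_tray below 0.008 m and value of joint oven_door below 0.02 rad and angle between ramekin's own z axis and vertical below 0.15 rad and z of ramekin in the frame of oven above 0.138 m and x of ramekin in the frame of oven above -0.1 m and linear speed of ramekin below 0.02 m/s); the robot touches nothing.
It fails at once if the ramekin tips over (angle between ramekin's own z axis and vertical above 0.5 rad).
It fails at once if the tin is shifted by more than 30 mm (distance of tin from where it was at the start of the episode above 0.03 m).
It fails at once if the thermometer is shifted by more than 30 mm (distance of thermometer from where it was at the start of the episode above 0.03 m).
It fails at once if the pepper mill is shifted by more than 30 mm or knocked over (distance of mill from where it was at the start of the episode above 0.03 m or angle between mill's own z axis and vertical above 0.3 rad).
It also fails if it takes over 56 s, if anything falls off the work surface, if the arm or the gripper's body presses on something with over 40 N, if the wrist force passes 120 N, or if a joint passes its speed limit or range.

ROBOT

A 6-joint arm with a two-finger parallel gripper is mounted at the origin on a cart in front of the work surface, level with it; the furniture and walls round the work are solid. World frame = base frame: x ahead of the robot, y to its left, z up, the work surface at z = 0. Lengths are in mm, angles in rad, forces in N, time in s.
With the tool pointing down it reaches from about 350 to 725 mm from the base axis. Payload 4.3 kg.
Tool frame: the origin (TCP) lies on the front face of the gripper's body, between the roots of the fingers; the fingertips stand 73 mm ahead of it and the grasp point (between the pads) lies 54 mm ahead of it; z points along the fingers, x is the direction in which the jaws open and shut, and the axes are right-handed (so a half turn about z gives the same grasp; the last joint's range is limited). The gripper opens to 85 mm and grips with 20 to 120 N. Pads are 22 mm wide; open, the fingers measure 114 mm over their backs; the gripper's body (76 mm by 85 mm) begins 54 mm behind the grasp point. The pads swing forward as they close: fully open they stand 13 mm farther back than shut.
Start: joints at [1.017, 0.377, 0.081, 1.274, 0, 1.46], TCP at [246.899, 519.326, 303.929] pointing down, gripper open.
Joint ranges: [-2.72, 2.72], [-0.84, 1.66], [-1.02, 1.22], [-1.77, 2.12], [-1.37, 1.28], [-3.14, 3.14]. Speed limits (rad/s): [2.57, 2.57, 3.14, 3.14, 3.14, 3.14].

INTERFACE

Orientations are given as a unit quaternion [x, y, z, w].
In Python, from station import arm, grab_frame, calibration, close_job gives the robot as it stands. The module is installed in compiled form; this text tells all that it offers.
- The arm moves only by the shell command python3 -m pendant 'ROWS'. ROWS is JSON, a list of rows, each an object of numbers: "rx", "ry", "rz": the turn, a rotation vector about the tool's x, y, z as a fraction of full scale; "dx", "dy", "dz": the shift along the tool's x, y, z as a fraction of full scale; "fingers": the closure, from -1 (fully open) to 1 (shut), so that 0 is half open. In form: [{"rx": .., "ry": .., "rz": .., "dx": .., "dy": .., "dz": .., "fingers": ..}, ...]. A call has 1 to 12 rows; each row shifts and turns the commanded pose from where the row before left it, along the tool's axes as they then stand; what a row does not reach is not made up. Full scale, the value 1, is 0.5 m for a shift and 180 degrees for a turn. A row lasts 1/8 s, in which the tool goes at most 62.5 mm and 10.7 degrees, less where a joint would pass 70% of its speed; a pose out of reach is approached as far as the arm can. A call with a number of a shift or a turn outside -1 to 1 is refused whole. A call with a gripper value outside its range is refused whole. The fingers move at their own pace and stop on an object; the grip force is fixed at half the most. Time passes only in rows, so rows that do not move let the fingers close. It gives the time, the measured TCP pose, the force and the opening at its end, in the units of the state.
- arm.sense(): the state, without advancing time (a new reading comes with each control period).
- grab_frame(name): name is "scene" or "side" or "wrist"; returns (picture, depth): 420x560x3 uint8, red, green, blue; 420x560 float32, mm along the optical axis (not along the pixel's ray), 0 where there is no reading.
- calibration(name): a dict with "mtx" (3x3 intrinsics, pixels), "R" (3x3) and "t" (3): a world point X has camera coordinates R X + t; the wrist camera has in their place "mount" (4x4, takes a point from camera to tool coordinates, whose origin is the TCP and whose axes are the tool frame's). Camera axes: x right, y down, z forward; pixel columns grow to the right and rows downward; lengths in mm; the calibration is good to about 2 mm. A picture is of the moment at which its call begins: read the wrist's pose just before it. calibration takes no time and is no camera call.
- close_job(): hands the job in, once; it reports no verdict.
The state is a dict: "clock": time; "joint_positions": joint angles; "joint_velocities": joint speeds; "effort": joint torques, N m; "tcp_pos": TCP position; "tool_rot": TCP orientation; "wrist_force": force on the tool from outside, world axes, zero at the start; "torque": the same for the moment, N m; "gripper_width": opening from 0.0 (shut) to 1.0 (fully open).
Only numpy, scipy, OpenCV 4.12 (cv2) and the standard library are available. Lean on these libraries where they do the work, as an engineer would, in place of code of your own. Each camera call takes 0.05 s, during which the arm holds its last target.

## Working session

There is one attempt and no reset: what is moved stays moved. The work goes in short steps, Python scripts to look and compute and a shell command to move; the robot and the scene stay as the last step left them, time stands still between calls to the robot, and variables do not carry over. Pictures are saved under pics/ and viewed, and the job is handed in when it is done.

```bash
mkdir -p pics; python3 - <<'E'
from station import arm, grab_frame, calibration
import cv2, numpy as np
for n in ("scene","side","wrist"):
    p,d=grab_frame(n); cv2.imwrite(f"pics/{n}0.png",p[:,:,::-1]); np.save(f"pics/{n}0.npy",d); np.save(f"pics/{n}0rgb.npy",p)
    c=calibration(n); print(n,{k:np.round(v,3).tolist() for k,v in c.items()})
print(arm.sense())
E
```

```text
scene {'mtx': [[390.5, 0.0, 285.366], [0.0, 390.5, 208.344], [0.0, 0.0, 1.0]], 'R': [[-0.687, 0.726, -0.009], [0.62, 0.58, -0.529], [-0.379, -0.37, -0.848]], 't': [416.47, -264.505, 1185.73]}
side {'mtx': [[535.959, 0.0, 278.712], [0.0, 535.959, 211.408], [0.0, 0.0, 1.0]], 'R': [[-0.999, -0.035, 0.005], [-0.03, 0.773, -0.634], [0.018, -0.634, -0.773]], 't': [558.373, 132.727, 1347.828]}
wrist {'mtx': [[368.969, 0.0, 279.829], [0.0, 368.969, 217.495], [0.0, 0.0, 1.0]], 'mount': [[1.0, 0.001, 0.001, -1.069], [-0.001, 0.949, 0.315, -80.037], [-0.0, -0.315, 0.949, -70.233], [0.0, 0.0, 0.0, 1.0]]}
{'clock': 0.15, 'joint_positions': array([1.01670205e+00, 3.77898385e-01, 7.99626752e-02, 1.27440952e+00,
       1.64854492e-05, 1.46050565e+00]), 'joint_velocities': array([-0.00106639, -0.00269782,  0.00450676,  0.00110298,  0.00137369,
       -0.0011381 ]), 'effort': array([ 6.68620978e-04, -4.64036894e+01,  2.70169830e+01,  1.39094426e-02,
       -1.71603942e-04,  8.06784346e-07]), 'tcp_pos': array([246.6774917 , 518.97896767, 303.18522342]), 'tool_rot': array([ 8.45392465e-01,  5.34145094e-01, -6.99879651e-04,  3.31683557e-04]), 'wrist_force': array([ 0.30592698, -0.09997168, -0.38256531]), 'torque': array([ 0.00214641, -0.01871402, -0.01360781]), 'gripper_width': 1.002308617212243}
```

View pics/scene0.png

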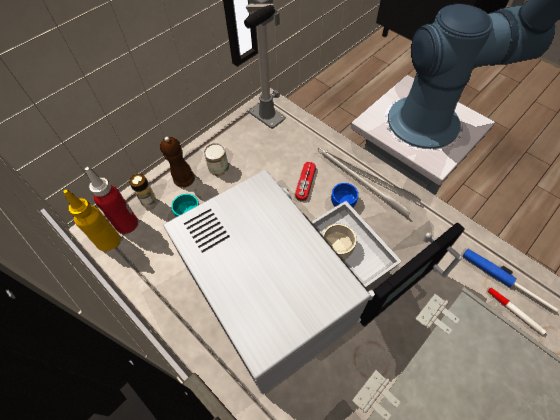

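View pics/side0.png

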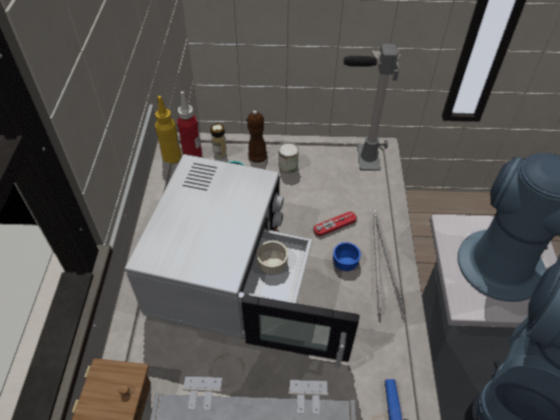

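View pics/wrist0.png

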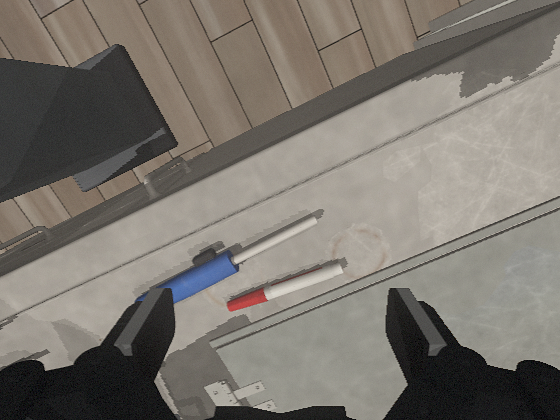

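The scene view shows the oven top at about (270,280), tray at (355,245) with the ramekin at (340,239), and the open door from (370,305) to (455,235). The side view shows the same, with the door's free end at (350,340). Next I measure.

```bash
cat > h.py <<'E'
import numpy as np, cv2
from station import calibration
def world(n,d):
    c=calibration(n);K,R,t=[np.array(c[k],float) for k in("mtx","R","t")]
    v,u=np.mgrid[0:420,0:560]
    P=np.stack([(u-K[0,2])/K[0,0]*d,(v-K[1,2])/K[1,1]*d,d],-1)
    W=(P-t)@R; W[d<=0]=np.nan; return W
def proj(n,X):
    c=calibration(n);K,R,t=[np.array(c[k],float) for k in("mtx","R","t")]
    p=(R@np.asarray(X,float).T).T+t; return p[:,:2]/p[:,2:]*[K[0,0],K[1,1]]+[K[0,2],K[1,2]]
E
python3 - <<'E'
from h import *
for n in("scene","side"):
    W=world(n,np.load(f"pics/{n}0.npy")); rgb=np.load(f"pics/{n}0rgb.npy").astype(int)
    z=W[...,2]
    print(n,"table z",np.nanmedian(z[np.abs(z)<15]))
    m=(np.abs(z-212)<8)&(W[...,0]>200)
    k,l,s,_=cv2.connectedComponentsWithStats(m.astype(np.uint8))
    i=1+np.argmax(s[1:,4]); P=W[l==i]
    print("top z",np.median(P[:,2]),cv2.minAreaRect(P[:,:2].astype(np.float32)),cv2.boxPoints(cv2.minAreaRect(P[:,:2].astype(np.float32))).round(1).tolist())
    # dark door top: 
    dm=(np.abs(z-206)<8)&(rgb.max(-1)<60)&(l!=i)
    k,l2,s2,_=cv2.connectedComponentsWithStats(dm.astype(np.uint8))
    for j in range(1,k):
        if s2[j,4]>30:
            Q=W[l2==j]; print("door",s2[j,4],Q.mean(0).round(1),cv2.boxPoints(cv2.minAreaRect(Q[:,:2].astype(np.float32))).round(1).tolist())
    def rep(name,mm):
        k,l3,s3,_=cv2.connectedComponentsWithStats(mm.astype(np.uint8))
        for j in range(1,k):
            if s3[j,4]>60: Q=W[l3==j]; print(name,s3[j],np.nanmean(Q,0).round(1),np.nanmin(Q,0).round(),np.nanmax(Q,0).round())
    hsv=cv2.cvtColor(rgb.astype(np.uint8),cv2.COLOR_RGB2HSV)
    H,S,V=[hsv[...,a] for a in range(3)]
    work=(z>-20)&(z<300)&(W[...,0]>150)
    rep("red",((H<8)|(H>172))&(S>150)&(V>80)&work)
    rep("blue",(H>105)&(H<125)&(S>150)&work)
    rep("cream",(H>15)&(H<35)&(S>40)&(S<130)&(V>110)&work)
    tr=work&(np.abs(z-168)<5)&(l!=i)
    rep("z168",tr)
E
```

```text
scene table z 2.2278726000131863
top z 212.0737492879058 ((712.8062744140625, 43.27125549316406), (340.30584716796875, 242.89854431152344), 77.90718078613281) [[558.4000244140625, -97.69999694824219], [795.9000244140625, -148.5], [867.2000122070312, 184.1999969482422], [629.7000122070312, 235.10000610351562]]
door 192 [ 46.1  37.2 205.8] [[-10.0, 65.30000305175781], [64.9000015258789, -6.300000190734863], [83.9000015258789, 13.600000381469727], [9.100000381469727, 85.19999694824219]]
door 1250 [517.8 257.  205.6] [[396.8999938964844, 265.20001220703125], [622.5, 229.1999969482422], [625.7000122070312, 249.3000030517578], [400.1000061035156, 285.29998779296875]]
door 43 [949.  148.  206.3] [[941.7000122070312, 111.0999984741211], [948.0999755859375, 110.30000305175781], [954.9000244140625, 170.1999969482422], [948.5, 171.0]]
red [295 162  20  38 320] [ 412.7 -107.1   15.8] [ 358. -146.    7.] [471. -69.  23.]
red [ 94 185  35  48 450] [ 833.3 -334.9  113.6] [ 798. -364.    7.] [ 852. -325.  155.]
red [488 288  21  18 141] [358.2 427.6  12.7] [350. 404.   4.] [365. 449.  18.]
blue [331
[... 6930 characters left out ...]
  14.] [321. 401.  26.]
z168 [124  62  30  95 146] [ 954.3 -365.7  167.8] [ 951. -569.  163.] [ 957. -173.  173.]
z168 [155 109  16  11  81] [ 883.6 -334.8  168.7] [ 867. -364.  163.] [ 906. -321.  173.]
z168 [  11  177  109  243 3760] [964.9 313.  169.6] [ 927. -110.  163.] [1012.  476.  173.]
z168 [263 230  49  73 389] [519.4 112.6 167.1] [486.  41. 163.] [593. 225. 172.]
z168 [258 244  28  12  75] [571.4  91.1 167.6] [542.  82. 163.] [601. 111. 173.]
z168 [258 261  29  11  67] [569.7 141.8 167.7] [540. 125. 163.] [599. 149. 173.]
z168 [128 279 112  28 270] [744.7 210.  167.9] [632. 182. 163.] [868. 234. 173.]
z168 [319 324  38   9  82] [431.1 279.2 168.3] [399. 272. 163.] [471. 285. 173.]
```

```bash
cat >> h.py <<'E'
YAW=np.radians(-12.12); O=np.array([713.8,43.1])
ex=np.array([np.cos(YAW),np.sin(YAW)]); ey=np.array([-ex[1],ex[0]])
def oven(P):
    P=np.asarray(P,float); q=P[...,:2]-O; return np.stack([q@ex,q@ey]+([P[...,2]] if P.shape[-1]>2 else []),-1)
def st():
    from station import arm
    from scipy.spatial.transform import Rotation as Ro
    s=arm.sense(); R=Ro.from_quat(s['tool_rot']).as_matrix()
    print('t',s['clock'],'tcp oven',oven(s['tcp_pos']).round(1),'tool x,y in oven deg',[(np.degrees(np.arctan2(R[1,i],R[0,i]))-np.degrees(YAW)).round(1) for i in(0,1)],'z',R[:,2].round(3),'F oven',(s['wrist_force'][:2]@np.array([ex,ey]).T).round(1),s['wrist_force'][2].round(1),'grip',round(s['gripper_width'],2),'q',s['joint_positions'].round(2))
E
python3 - <<'E'
from h import *
st()
for n in("scene","side"):
    W=world(n,np.load(f"pics/{n}0.npy")); V=oven(W)
    m=(np.abs(V[...,2]-168)<4)&(V[...,0]<-130)&(V[...,1]>-30)&(V[...,1]<145)&(V[...,0]>-300)
    P=V[m]; print(n,"tray rim x",np.percentile(P[:,0],[1,5,20]).round(1),"y",np.percentile(P[:,1],[1,99]).round(1))
    m=(np.abs(V[...,2]-181)<5)&(V[...,0]<-118)&(V[...,1]>-30)&(V[...,1]<145)&(V[...,0]>-300)
    P=V[m]; print("ramekin rim",len(P),cv2.minEnclosingCircle(P[:,:2].astype(np.float32)), np.median(P[:,2]))
    m=(np.abs(V[...,2]-206)<5)&(V[...,0]<-125)&(V[...,1]>145)&(V[...,1]<260)&(V[...,0]>-390)
    P=V[m].astype(np.float32); print("door",cv2.boxPoints(cv2.minAreaRect(P[:,:2])).round(1).tolist())
E
```

```text
t 0.15 tcp oven [-556.6  367.2  303.2] tool x,y in oven deg [np.float64(76.7), np.float64(-13.3)] z [-0.001 -0.001 -1.   ] F oven [ 0.3 -0. ] -0.4 grip 1.0 q [1.02 0.38 0.08 1.27 0.   1.46]
scene tray rim x [-230.6 -229.3 -226.7] y [-28.6 143.7]
ramekin rim 187 ((-156.29588317871094, 39.92317199707031), 34.383968353271484) 180.6026483739584Traceback (most recent call last):
  File "<stdin>", line 10, in <module>
cv2.error: OpenCV(4.12.0) /io/opencv/modules/imgproc/src/convhull.cpp:143: error: (-215:Assertion failed) total >= 0 && (depth == CV_32F || depth == CV_32S) in function 'convexHull'
```

```bash
python3 -m pendant '[{"rz":-0.037,"fingers":1},{"rz":-0.037,"fingers":1},{"dx":-0.0775,"dy":0.0705,"fingers":1},{"dx":-0.0775,"dy":0.0705,"fingers":1},{"dx":-0.0775,"dy":0.0705,"fingers":1},{"dx":-0.0775,"dy":0.0705,"fingers":1},{"dx":-0.0775,"dy":0.0705,"fingers":1},{"dx":-0.0775,"dy":0.0705,"fingers":1},{"dx":-0.0775,"dy":0.0705,"fingers":1},{"dx":-0.0775,"dy":0.0705,"fingers":1},{"fingers":1},{"fingers":1}]'; python3 -c "from h import *;st()"
```

```text
t 0.15 tcp oven [-556.6  367.2  303.2] tool x,y in oven deg [np.float64(76.7), np.float64(-13.3)] z [-0.001 -0.001 -1.   ] F oven [ 0.3 -0. ] -0.4 grip 1.0 q [1.02 0.38 0.08 1.27 0.   1.46]schema error: expected keys rx, ry, rz, dx, dy, dz, fingers
```

```bash
python3 -m pendant '[{"rx":0,"ry":0,"rz":-0.037,"dx":0,"dy":0,"dz":0,"fingers":1},{"rx":0,"ry":0,"rz":-0.037,"dx":0,"dy":0,"dz":0,"fingers":1},{"rx":0,"ry":0,"rz":0,"dx":-0.0775,"dy":0.0705,"dz":0,"fingers":1},{"rx":0,"ry":0,"rz":0,"dx":-0.0775,"dy":0.0705,"dz":0,"fingers":1},{"rx":0,"ry":0,"rz":0,"dx":-0.0775,"dy":0.0705,"dz":0,"fingers":1},{"rx":0,"ry":0,"rz":0,"dx":-0.0775,"dy":0.0705,"dz":0,"fingers":1},{"rx":0,"ry":0,"rz":0,"dx":-0.0775,"dy":0.0705,"dz":0,"fingers":1},{"rx":0,"ry":0,"rz":0,"dx":-0.0775,"dy":0.0705,"dz":0,"fingers":1},{"rx":0,"ry":0,"rz":0,"dx":-0.0775,"dy":0.0705,"dz":0,"fingers":1},{"rx":0,"ry":0,"rz":0,"dx":-0.0775,"dy":0.0705,"dz":0,"fingers":1},{"rx":0,"ry":0,"rz":0,"dx":0,"dy":0,"dz":0,"fingers":1}]'; python3 -c "from h import *;st()"
```

```text
clock: 1.52
tcp_pos: [459.0, 154.4, 303.6]
tool_rot: [0.78, 0.626, -0.0, 0.0]
wrist_force: [0.5, -0.6, -0.2]
gripper_width: 0.002
t 1.525 tcp oven [-272.5   55.3  303.6] tool x,y in oven deg [np.float64(89.7), np.float64(-0.3)] z [ 0.    -0.001 -1.   ] F oven [ 0.6 -0.4] -0.2 grip 0.0 q [ 0.19  0.19 -0.17  1.21 -0.    0.41]
```

```bash
python3 -m pendant '[{"rx":0,"ry":0,"rz":0,"dx":0.002,"dy":0,"dz":0.08,"fingers":1},{"rx":0,"ry":0,"rz":0,"dx":0.002,"dy":0,"dz":0.08,"fingers":1},{"rx":0,"ry":0,"rz":0,"dx":0,"dy":0,"dz":0,"fingers":1}]'; python3 - <<'E'
from h import *; st()
from station import grab_frame
for n in("scene","wrist"):
    p,d=grab_frame(n); cv2.imwrite(f"pics/{n}1.png",p[:,:,::-1])
E
```

```text
clock: 1.9
tcp_pos: [454.9, 159.2, 221.1]
tool_rot: [0.777, 0.629, -0.003, -0.002]
wrist_force: [-0.1, 0.7, 0.8]
gripper_width: 0.004
t 1.9 tcp oven [-277.5   59.2  221.1] tool x,y in oven deg [np.float64(90.1), np.float64(0.1)] z [-0.008 -0.001 -1.   ] F oven [-0.3  0.7] 0.8 grip 0.0 q [ 0.2   0.24 -0.33  1.01  0.    0.41]
```

```bash
cd pics; python3 -c "
import cv2,numpy as np
a=cv2.imread('scene1.png');b=cv2.imread('wrist1.png')
cv2.imwrite('both1.png',cv2.resize(np.hstack([a[100:400,180:500],b[::1,:][0:300,100:460]]),(800,353)))"
```

```text
(no output)
```

View pics/scene1.png

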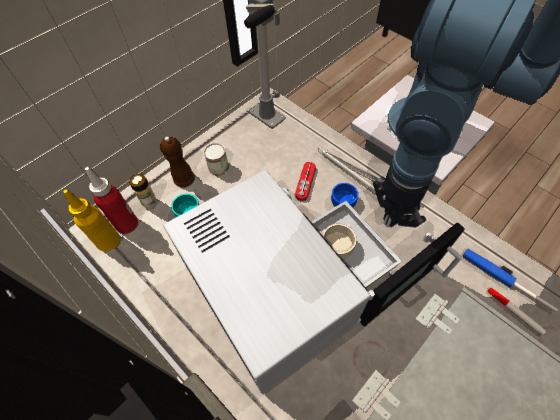

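View pics/wrist1.png

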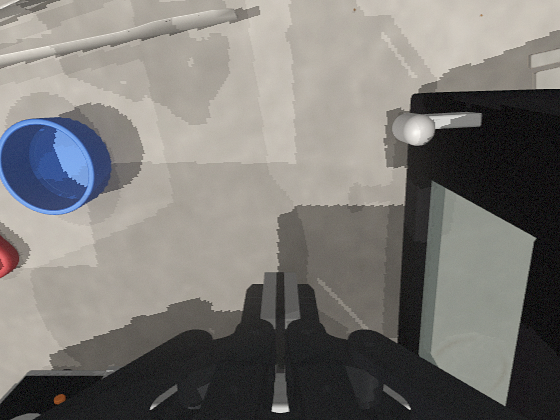

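```bash
python3 -m pendant '[{"rx":0,"ry":0,"rz":0,"dx":0,"dy":0.05,"dz":0,"fingers":1},{"rx":0,"ry":0,"rz":0,"dx":0,"dy":0.01,"dz":0,"fingers":1},{"rx":0,"ry":0,"rz":0,"dx":0,"dy":0.01,"dz":0,"fingers":1},{"rx":0,"ry":0,"rz":0,"dx":0,"dy":0.015,"dz":0,"fingers":1},{"rx":0,"ry":0,"rz":0,"dx":0,"dy":0.015,"dz":0,"fingers":1},{"rx":0,"ry":0,"rz":0,"dx":0,"dy":0.02,"dz":0,"fingers":1},{"rx":0,"ry":0,"rz":0,"dx":0,"dy":0.02,"dz":0,"fingers":1},{"rx":0,"ry":0,"rz":0,"dx":0,"dy":0.02,"dz":0,"fingers":1},{"rx":0,"ry":0,"rz":0,"dx":0,"dy":0.02,"dz":0,"fingers":1},{"rx":0,"ry":0,"rz":0,"dx":0,"dy":0.01,"dz":0,"fingers":1},{"rx":0,"ry":0,"rz":0,"dx":0,"dy":0,"dz":0,"fingers":1}]'; python3 - <<'E'
from h import *; st()
from station import grab_frame
for n in("scene","side"):
    p,d=grab_frame(n); cv2.imwrite(f"pics/{n}2.png",p[:,:,::-1])
E
```

```text
clock: 3.38
tcp_pos: [551.6, 138.8, 223.8]
tool_rot: [0.778, 0.628, 0.0, 0.0]
wrist_force: [-0.0, -0.7, -0.3]
gripper_width: -0.001
t 3.375 tcp oven [-178.7   59.5  223.8] tool x,y in oven deg [np.float64(90.0), np.float64(-0.0)] z [ 0.001 -0.    -1.   ] F oven [ 0.1 -0.7] -0.3 grip -0.0 q [ 0.14  0.4  -0.1   1.07 -0.    0.35]
```

View pics/side2.png

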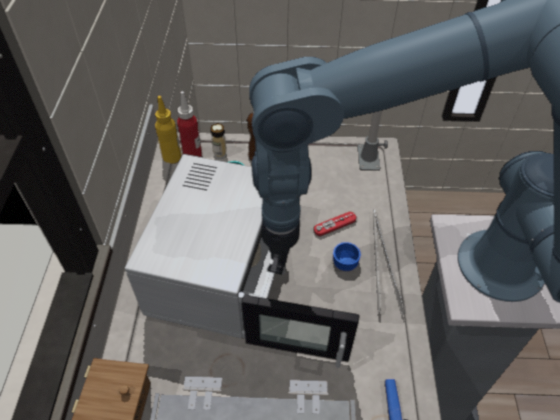

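Tray is moving with the finger (contact near (277,262)), nothing else displaced. Continuing.

```bash
python3 -m pendant '[{"rx":0,"ry":0,"rz":0,"dx":0,"dy":0.01,"dz":0,"fingers":1},{"rx":0,"ry":0,"rz":0,"dx":0,"dy":0.015,"dz":0,"fingers":1},{"rx":0,"ry":0,"rz":0,"dx":0,"dy":0.015,"dz":0,"fingers":1},{"rx":0,"ry":0,"rz":0,"dx":0,"dy":0.015,"dz":0,"fingers":1},{"rx":0,"ry":0,"rz":0,"dx":0,"dy":0.01,"dz":0,"fingers":1},{"rx":0,"ry":0,"rz":0,"dx":0,"dy":0.006,"dz":0,"fingers":1},{"rx":0,"ry":0,"rz":0,"dx":0,"dy":0.004,"dz":0,"fingers":1},{"rx":0,"ry":0,"rz":0,"dx":0,"dy":0,"dz":0,"fingers":1}]'; python3 -c "from h import *;st()"
```

```text
clock: 4.47
tcp_pos: [587.9, 131.2, 223.9]
tool_rot: [0.778, 0.629, 0.0, 0.0]
wrist_force: [-0.1, 0.5, -0.3]
gripper_width: 0.004
t 4.475 tcp oven [-141.6   59.7  223.9] tool x,y in oven deg [np.float64(90.0), np.float64(0.0)] z [ 0.001 -0.    -1.   ] F oven [-0.2  0.5] -0.3 grip 0.0 q [ 0.11  0.46  0.    1.11 -0.    0.33]
```

```bash
python3 -m pendant '[{"rx":0,"ry":0,"rz":0,"dx":0,"dy":0.004,"dz":0,"fingers":1},{"rx":0,"ry":0,"rz":0,"dx":0,"dy":0.002,"dz":0,"fingers":1},{"rx":0,"ry":0,"rz":0,"dx":0,"dy":0,"dz":0,"fingers":1}]'; python3 -c "from h import *;st()"
```

```text
clock: 4.85
tcp_pos: [590.6, 130.6, 224.0]
tool_rot: [0.778, 0.629, 0.0, 0.0]
wrist_force: [-1.7, 0.5, -0.6]
gripper_width: -0.002
t 4.85 tcp oven [-138.8   59.7  224. ] tool x,y in oven deg [np.float64(90.0), np.float64(0.0)] z [ 0.  0. -1.] F oven [-1.8  0.1] -0.6 grip -0.0 q [0.11 0.47 0.01 1.11 0.   0.32]
```

```bash
python3 -m pendant '[{"rx":0,"ry":0,"rz":0,"dx":0,"dy":0.004,"dz":0,"fingers":1},{"rx":0,"ry":0,"rz":0,"dx":0,"dy":0,"dz":0,"fingers":1}]'; python3 -c "from h import *;st()"
```

```text
clock: 5.1
tcp_pos: [592.7, 130.2, 223.9]
tool_rot: [0.778, 0.629, 0.0, 0.0]
wrist_force: [-1.1, 0.6, 0.1]
gripper_width: 0.001
t 5.1 tcp oven [-136.7   59.7  223.9] tool x,y in oven deg [np.float64(90.0), np.float64(0.0)] z [ 0.  0. -1.] F oven [-1.2  0.3] 0.1 grip 0.0 q [0.11 0.47 0.02 1.12 0.   0.32]
```

```bash
python3 -m pendant '[{"rx":0,"ry":0,"rz":0,"dx":0,"dy":0.004,"dz":0,"fingers":1},{"rx":0,"ry":0,"rz":0,"dx":0,"dy":0,"dz":0,"fingers":1}]'; python3 -c "from h import *;st()"; python3 -m pendant '[{"rx":0,"ry":0,"rz":0,"dx":0,"dy":0.004,"dz":0,"fingers":1},{"rx":0,"ry":0,"rz":0,"dx":0,"dy":0,"dz":0,"fingers":1}]'; python3 -c "from h import *;st()"
```

```text
clock: 5.35
tcp_pos: [594.0, 129.9, 223.8]
tool_rot: [0.778, 0.629, -0.0, -0.0]
wrist_force: [-3.6, 0.6, 1.9]
gripper_width: 0.001
t 5.35 tcp oven [-135.4   59.7  223.8] tool x,y in oven deg [np.float64(90.0), np.float64(0.0)] z [-0.001  0.    -1.   ] F oven [-3.6 -0.1] 1.9 grip 0.0 q [0.11 0.48 0.02 1.12 0.   0.32]
clock: 5.6
tcp_pos: [594.3, 129.8, 223.8]
tool_rot: [0.778, 0.629, -0.001, -0.002]
wrist_force: [-8.2, 1.8, 5.3]
gripper_width: 0.001
t 5.6 tcp oven [-135.    59.7  223.8] tool x,y in oven deg [np.float64(90.0), np.float64(0.0)] z [-0.004  0.001 -1.   ] F oven [-8.4  0.1] 5.3 grip 0.0 q [0.11 0.48 0.03 1.12 0.   0.32]
```

Tray stopped hard at the home position (force rose to 8 N at x = −135 with a ~7 mm half-thick finger). Backing off and rising.

```bash
python3 -m pendant '[{"rx":0,"ry":0,"rz":0,"dx":0,"dy":-0.03,"dz":0,"fingers":1},{"rx":0,"ry":0,"rz":0,"dx":0,"dy":-0.08,"dz":0,"fingers":1},{"rx":0,"ry":0,"rz":0,"dx":0,"dy":0,"dz":-0.08,"fingers":1},{"rx":0,"ry":0,"rz":0,"dx":0,"dy":0,"dz":-0.08,"fingers":1},{"rx":0,"ry":0,"rz":0,"dx":0.068,"dy":-0.05,"dz":0,"fingers":1},{"rx":0,"ry":0,"rz":0,"dx":0.068,"dy":-0.05,"dz":0,"fingers":1},{"rx":0,"ry":0,"rz":0,"dx":0.068,"dy":-0.05,"dz":0,"fingers":1},{"rx":0,"ry":0,"rz":0,"dx":0.068,"dy":-0.05,"dz":0,"fingers":1},{"rx":0,"ry":0,"rz":0,"dx":0.068,"dy":-0.05,"dz":0,"fingers":1},{"rx":0,"ry":0,"rz":0,"dx":0,"dy":0,"dz":0,"fingers":1}]'; python3 - <<'E'
from h import *; st()
from station import grab_frame
for n in("scene","side"):
    p,d=grab_frame(n); cv2.imwrite(f"pics/{n}3.png",p[:,:,::-1]); np.save(f"pics/{n}3.npy",d)
    V=oven(world(n,d))
    m=(np.abs(V[...,2]-206)<4)&(V[...,0]<-125)&(V[...,1]>120)&(V[...,1]<200)&(V[...,0]>-370)&(p.max(-1)<70)
    if m.sum()>50: print(n,"door",cv2.boxPoints(cv2.minAreaRect(np.ascontiguousarray(V[m][:,:2]).astype(np.float32))).round(1).tolist())
    m=(np.abs(V[...,2]-168)<4)&(V[...,0]<-118)&(V[...,0]>-180)&(V[...,1]>0)&(V[...,1]<135)
    print("tray",m.sum(),np.percentile(V[m][:,0],[2,50]).round(1) if m.any() else None)
E
```

```text
clock: 6.85
tcp_pos: [455.6, 335.7, 304.2]
tool_rot: [0.776, 0.63, 0.001, 0.0]
wrist_force: [0.4, -1.2, 0.2]
gripper_width: 0.001
t 6.85 tcp oven [-313.9  231.9  304.2] tool x,y in oven deg [np.float64(90.2), np.float64(0.2)] z [ 0.002  0.001 -1.   ] F oven [ 0.6 -1.1] 0.2 grip 0.0 q [0.52 0.36 0.05 1.26 0.   0.73]
scene door [[-358.29998779296875, 170.60000610351562], [-357.20001220703125, 150.60000610351562], [-129.0, 163.1999969482422], [-130.10000610351562, 183.1999969482422]]
tray 0 None
side door [[-357.20001220703125, 173.5], [-356.20001220703125, 152.1999969482422], [-129.1999969482422, 162.39999389648438], [-130.1999969482422, 183.6999969482422]]
tray 192 [-126.2 -122.6]
```

View pics/scene3.png

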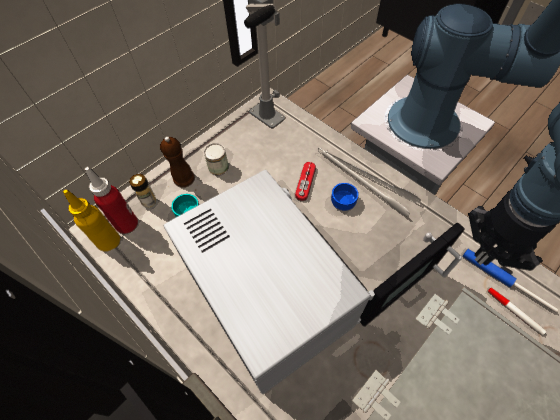

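View pics/side3.png

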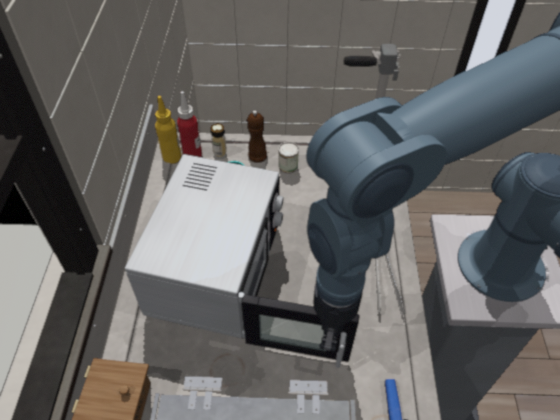

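Side view: tray front now flush in the mouth (depth gives rim at x ≈ −126), door unmoved, gripper left of the door's outer face around (335,320), bystanders in place. Planning the door arc.

```bash
python3 - <<'E'
import numpy as np
h=np.array([-130,165.]); prev=np.array([-313.9,231.9])
for a in [1.55,1.5,1.4,1.3,1.2,1.1,1.0,.9,.8,.7,.6,.5,.4,.3,.2,.15,.1,.05,0.02,0]:
    d=np.array([-np.sin(a),-np.cos(a)]);n=np.array([-np.cos(a),np.sin(a)])
    p=h+192*d+(18+15*np.sin(a)+8*np.cos(a))*n
    D=p-prev; print(a,p.round(1),"dx %.4f dy %.4f"%(D[1]/500,D[0]/500)); prev=p
E
```

```text
1.55 [-322.6  194.2] dx -0.0755 dy -0.0175
1.5 [-323.9  184.9] dx -0.0186 dy -0.0025
1.4 [-325.  166.] dx -0.0377 dy -0.0022
1.3 [-324.3  147. ] dx -0.0381 dy 0.0015
1.2 [-321.6  127.9] dx -0.0381 dy 0.0053
1.1 [-317.   109.1] dx -0.0377 dy 0.0092
1.0 [-310.4   90.7] dx -0.0369 dy 0.0131
0.9 [-302.    72.9] dx -0.0356 dy 0.0169
0.8 [-291.7   55.9] dx -0.0340 dy 0.0207
0.7 [-279.5   39.9] dx -0.0319 dy 0.0243
0.6 [-265.7   25.2] dx -0.0294 dy 0.0276
0.5 [-250.3   11.9] dx -0.0265 dy 0.0308
0.4 [-233.5    0.3] dx -0.0233 dy 0.0336
0.3 [-215.5   -9.5] dx -0.0197 dy 0.0361
0.2 [-196.4  -17.4] dx -0.0158 dy 0.0382
0.15 [-186.5  -20.6] dx -0.0064 dy 0.0197
0.1 [-176.5  -23.3] dx -0.0053 dy 0.0201
0.05 [-166.3  -25.4] dx -0.0042 dy 0.0204
0.02 [-160.1  -26.4] dx -0.0020 dy 0.0123
0 [-156.  -27.] dx -0.0011 dy 0.0083
```

```bash
python3 -m pendant '[{"rx":0,"ry":0,"rz":0,"dx":0,"dy":0,"dz":0.056,"fingers":1},{"rx":0,"ry":0,"rz":0,"dx":0,"dy":0,"dz":0.056,"fingers":1},{"rx":0,"ry":0,"rz":0,"dx":-0.04,"dy":-0.01,"dz":0,"fingers":1},{"rx":0,"ry":0,"rz":0,"dx":-0.035,"dy":-0.008,"dz":0,"fingers":1},{"rx":0,"ry":0,"rz":0,"dx":-0.019,"dy":-0.002,"dz":0,"fingers":1},{"rx":0,"ry":0,"rz":0,"dx":-0.019,"dy":-0.001,"dz":0,"fingers":1},{"rx":0,"ry":0,"rz":0,"dx":-0.019,"dy":-0.001,"dz":0,"fingers":1},{"rx":0,"ry":0,"rz":0,"dx":0,"dy":0,"dz":0,"fingers":1}]'; python3 - <<'E'
from h import *; st()
from station import grab_frame
p,d=grab_frame("side"); cv2.imwrite(f"pics/side4.png",p[:,:,::-1])
E
```

```text
clock: 7.95
tcp_pos: [431.4, 270.5, 248.0]
tool_rot: [0.778, 0.628, -0.0, 0.0]
wrist_force: [0.1, 0.1, -0.6]
gripper_width: 0.001
t 7.95 tcp oven [-323.8  163.   248. ] tool x,y in oven deg [np.float64(90.0), np.float64(-0.0)] z [-0. -0. -1.] F oven [0.1 0.2] -0.6 grip 0.0 q [ 0.44  0.27 -0.22  1.08 -0.    0.65]
```

View pics/side4.png

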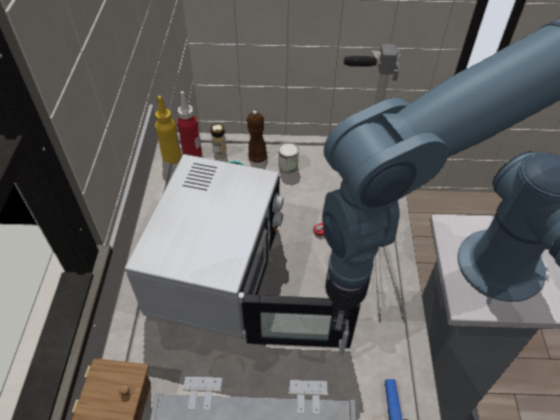

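The door is turning (its free edge has moved to about (352,345)), with the finger on its outer face. Following the arc.

```bash
python3 -m pendant '[{"rx":0,"ry":0,"rz":0,"dx":-0.038,"dy":0.001,"dz":0,"fingers":1},{"rx":0,"ry":0,"rz":0,"dx":-0.038,"dy":0.005,"dz":0,"fingers":1},{"rx":0,"ry":0,"rz":0,"dx":-0.038,"dy":0.009,"dz":0,"fingers":1},{"rx":0,"ry":0,"rz":0,"dx":-0.037,"dy":0.013,"dz":0,"fingers":1},{"rx":0,"ry":0,"rz":0,"dx":-0.036,"dy":0.017,"dz":0,"fingers":1},{"rx":0,"ry":0,"rz":0,"dx":-0.034,"dy":0.021,"dz":0,"fingers":1},{"rx":0,"ry":0,"rz":0,"dx":-0.032,"dy":0.024,"dz":0,"fingers":1},{"rx":0,"ry":0,"rz":0,"dx":0,"dy":0,"dz":0,"fingers":1}]'; python3 - <<'E'
from h import *; st()
from station import grab_frame
p,d=grab_frame("side"); cv2.imwrite(f"pics/side5.png",p[:,:,::-1])
E
```

```text
clock: 9.0
tcp_pos: [448.8, 136.3, 247.9]
tool_rot: [0.779, 0.627, -0.0, 0.0]
wrist_force: [-0.5, 0.1, -0.4]
gripper_width: -0.0
t 9.0 tcp oven [-278.6   35.5  247.9] tool x,y in oven deg [np.float64(89.8), np.float64(-0.2)] z [-0. -0. -1.] F oven [-0.5  0. ] -0.4 grip -0.0 q [ 0.16  0.19 -0.32  1.06 -0.    0.37]
```

View pics/side5.png

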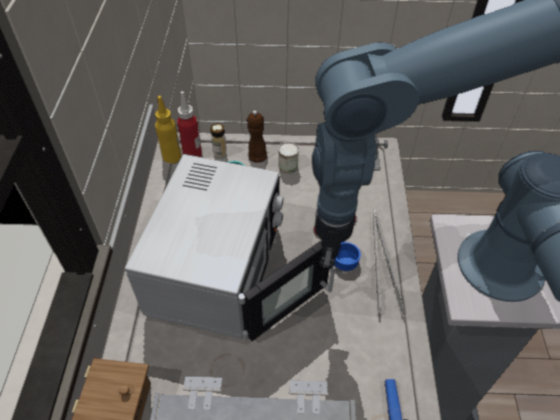

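The door is about half shut, free edge near (328,265), clear of the blue bowl. Continuing.

```bash
python3 -m pendant '[{"rx":0,"ry":0,"rz":0,"dx":-0.029,"dy":0.028,"dz":0,"fingers":1},{"rx":0,"ry":0,"rz":0,"dx":-0.022,"dy":0.03,"dz":0,"fingers":1},{"rx":0,"ry":0,"rz":0,"dx":-0.021,"dy":0.034,"dz":0,"fingers":1},{"rx":0,"ry":0,"rz":0,"dx":-0.018,"dy":0.036,"dz":0,"fingers":1},{"rx":0,"ry":0,"rz":0,"dx":-0.015,"dy":0.036,"dz":0,"fingers":1},{"rx":0,"ry":0,"rz":0,"dx":-0.006,"dy":0.02,"dz":0,"fingers":1},{"rx":0,"ry":0,"rz":0,"dx":0,"dy":0,"dz":0,"fingers":1}]'; python3 - <<'E'
from h import *; st()
from station import grab_frame
p,d=grab_frame("side"); cv2.imwrite(f"pics/side6.png",p[:,:,::-1])
E
```

```text
clock: 9.93
tcp_pos: [528.1, 64.0, 247.8]
tool_rot: [0.778, 0.628, 0.0, 0.0]
wrist_force: [0.2, -0.1, 0.8]
gripper_width: -0.002
t 9.925 tcp oven [-186.   -18.6  247.8] tool x,y in oven deg [np.float64(90.0), np.float64(-0.0)] z [ 0.  0. -1.] F oven [ 0.2 -0.1] 0.8 grip -0.0 q [ 0.    0.31 -0.16  1.1   0.    0.21]
```

View pics/side6.png

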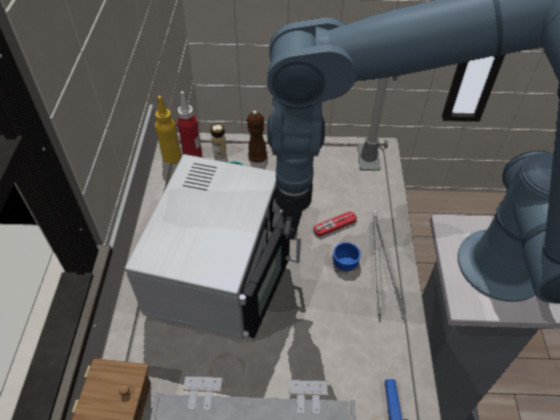

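The door is nearly shut, with the finger on its upper strip at about (293,210). Now pressing it into the catch.

```bash
python3 -m pendant '[{"rx":0,"ry":0,"rz":0,"dx":-0.004,"dy":0.016,"dz":0,"fingers":1},{"rx":0,"ry":0,"rz":0,"dx":-0.004,"dy":0.016,"dz":0,"fingers":1},{"rx":0,"ry":0,"rz":0,"dx":-0.002,"dy":0.014,"dz":0,"fingers":1},{"rx":0,"ry":0,"rz":0,"dx":0,"dy":0.008,"dz":0,"fingers":1},{"rx":0,"ry":0,"rz":0,"dx":0,"dy":0,"dz":0,"fingers":1}]'; python3 -c "from h import *;st()"
```

```text
clock: 10.6
tcp_pos: [553.2, 53.7, 247.9]
tool_rot: [0.778, 0.629, 0.0, 0.0]
wrist_force: [0.3, -0.4, -0.5]
gripper_width: -0.002
t 10.6 tcp oven [-159.3  -23.4  247.9] tool x,y in oven deg [np.float64(90.0), np.float64(0.0)] z [ 0.001 -0.    -1.   ] F oven [ 0.4 -0.3] -0.5 grip -0.0 q [-0.02  0.36 -0.09  1.12 -0.    0.19]
```

```bash
python3 -m pendant '[{"rx":0,"ry":0,"rz":0,"dx":0,"dy":0.006,"dz":0,"fingers":1},{"rx":0,"ry":0,"rz":0,"dx":0,"dy":0,"dz":0,"fingers":1}]'; python3 -c "from h import *;st()";python3 -m pendant '[{"rx":0,"ry":0,"rz":0,"dx":0,"dy":0.006,"dz":0,"fingers":1},{"rx":0,"ry":0,"rz":0,"dx":0,"dy":0,"dz":0,"fingers":1}]'; python3 -c "from h import *;st()"
```

```text
clock: 10.85
tcp_pos: [554.2, 53.5, 247.8]
tool_rot: [0.778, 0.629, -0.001, -0.001]
wrist_force: [-4.8, 0.9, 3.3]
gripper_width: -0.001
t 10.85 tcp oven [-158.2  -23.4  247.8] tool x,y in oven deg [np.float64(90.0), np.float64(0.0)] z [-0.003  0.001 -1.   ] F oven [-4.9 -0.1] 3.3 grip -0.0 q [-0.02  0.36 -0.09  1.12  0.    0.19]
clock: 11.1
tcp_pos: [554.5, 53.4, 247.8]
tool_rot: [0.778, 0.629, -0.003, -0.003]
wrist_force: [-12.6, 2.5, 9.6]
gripper_width: -0.002
t 11.1 tcp oven [-157.9  -23.4  247.8] tool x,y in oven deg [np.float64(90.0), np.float64(0.0)] z [-0.008  0.002 -1.   ] F oven [-12.9  -0.2] 9.6 grip -0.0 q [-0.02  0.37 -0.08  1.13  0.    0.19]
```

```bash
python3 -m pendant '[{"rx":0,"ry":0,"rz":0,"dx":0,"dy":0.006,"dz":0,"fingers":1},{"rx":0,"ry":0,"rz":0,"dx":0,"dy":0,"dz":0,"fingers":1}]'; python3 -c "from h import *;st()"
python3 -m pendant '[{"rx":0,"ry":0,"rz":0,"dx":0,"dy":-0.03,"dz":0,"fingers":1},{"rx":0,"ry":0,"rz":0,"dx":0,"dy":-0.1,"dz":0,"fingers":1},{"rx":0,"ry":0,"rz":0,"dx":0,"dy":-0.06,"dz":-0.1,"fingers":1},{"rx":0,"ry":0,"rz":0,"dx":0,"dy":-0.06,"dz":-0.1,"fingers":1},{"rx":0,"ry":0,"rz":0,"dx":0,"dy":-0.06,"dz":-0.1,"fingers":1},{"rx":0,"ry":0,"rz":0,"dx":0,"dy":0,"dz":0,"fingers":1},{"rx":0,"ry":0,"rz":0,"dx":0,"dy":0,"dz":0,"fingers":1}]'; python3 - <<'E'
from h import *; st()
from station import grab_frame
for n in("scene","side"):
    p,d=grab_frame(n); cv2.imwrite(f"pics/{n}7.png",p[:,:,::-1]); V=oven(world(n,d))
    m=(np.abs(V[...,2]-206)<5)&(V[...,0]<-122)&(V[...,1]>-75)&(V[...,1]<185)&(V[...,0]>-220)&(p.max(-1)<80)
    P=V[m][:,:2]
    if m.sum()>50:
        r=cv2.minAreaRect(np.ascontiguousarray(P).astype(np.float32)); print(n,m.sum(),r)
        # outer face: min x per y bin
        ys=np.arange(-60,180,10); e=[(y,P[(P[:,1]>y)&(P[:,1]<y+10)][:,0].min()) for y in ys if ((P[:,1]>y)&(P[:,1]<y+10)).sum()>2]
        e=np.array(e); f=np.polyfit(e[:,0],e[:,1],1); print("outer edge slope rad",f,"median edge",np.median(e[:,1]))
E
```

```text
clock: 11.35
tcp_pos: [554.9, 53.3, 247.8]
tool_rot: [0.777, 0.629, -0.004, -0.005]
wrist_force: [-21.5, 4.3, 16.1]
gripper_width: 0.002
t 11.35 tcp oven [-157.5  -23.4  247.8] tool x,y in oven deg [np.float64(90.1), np.float64(0.1)] z [-0.013  0.003 -1.   ] F oven [-21.9  -0.3] 16.1 grip 0.0 q [-0.02  0.37 -0.07  1.14  0.    0.19]
clock: 12.22
tcp_pos: [410.3, 84.4, 397.7]
tool_rot: [0.778, 0.629, 0.001, 0.0]
wrist_force: [-0.1, -0.7, -0.1]
gripper_width: -0.002
t 12.225 tcp oven [-305.4  -23.3  397.7] tool x,y in oven deg [np.float64(90.0), np.float64(0.0)] z [ 0.001 -0.    -1.   ] F oven [ 0.1 -0.7] -0.1 grip -0.0 q [ 0.05  0.05 -0.1   1.43 -0.    0.26]
scene 1163 ((-135.27268981933594, 50.00745391845703), (228.74021911621094, 23.854969024658203), 89.46470642089844)
outer edge slope rad [ 2.67170190e-03 -1.46165518e+02] median edge -146.15850408932528
side 867 ((-134.37823486328125, 51.03715515136719), (24.401838302612305, 230.13865661621094), 0.03296985104680061)
outer edge slope rad [-1.70969546e-03 -1.46031766e+02] median edge -146.21554411460818
```

View pics/side7.png

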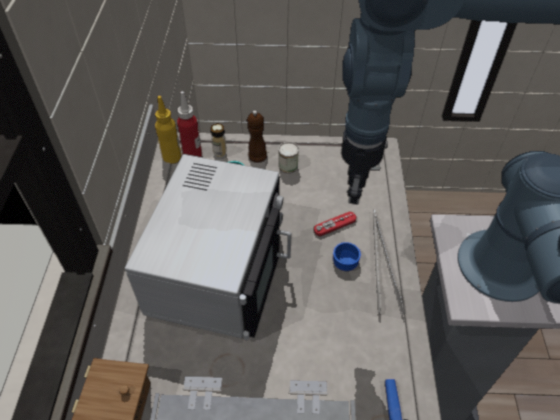

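View pics/scene7.png

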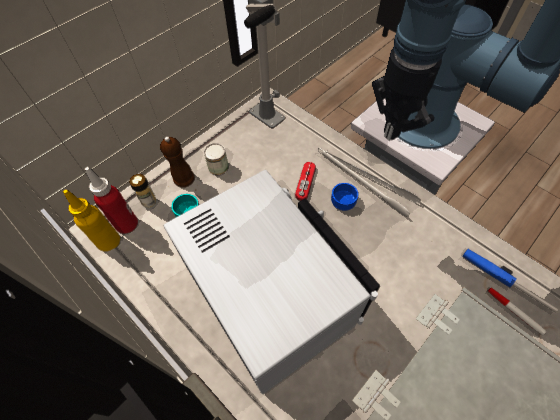

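The door now lies parallel to the oven front (side view (262,265), scene view (338,245)), with a measured slope within 0.003 rad in both views. The bystanders are in place and the arm is clear.

```bash
python3 -c "
from station import close_job
print(close_job())"
```

```text
the job is handed in; nothing more can be done
None
```

I slid the tray home, pushed the door shut and handed the job in at about 12 s on the clock. It gave no verdict.

- **Tray:** I pushed its front with closed fingers until it met the stop at about 8 N. Depth then put its front rim at oven x ≈ −126 mm; −128 is home.
- **Door:** I swept it shut along its arc by the plain top strip and pressed it against its stop at about 22 N. After I backed off, both fixed cameras showed it parallel to the oven front within about 0.003 rad. It stayed shut with nothing touching it.
- **One disagreement:** taken with the finger thickness from the tray push, the finger position put the door face about 3 mm in front of its shut position. The firm stop and the parallel readings outweigh that, so I treat the door as seated.
- **Bystanders:** in the last pictures the tin, thermometer and mill look unmoved. I did not measure their positions again.
- **Ramekin (not checked):** I could not see it once it was inside the oven. I pushed the tray slowly and smoothly, so it should still be upright.

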